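# Take the left-hand nut off the polishing spindle

### The job

Take the red-winged nut off the small polishing stand and leave it standing upright in the yellow job tray. It has a short left-hand thread, so it loosens clockwise as seen from above; turn it by feel only until it lets go, never forcing it against a stop or pulling on it while it still holds. Put the nut down without dropping it, and leave the tray and the things lying around where they are.

Things in the scene. Friction and masses are not known exactly. Their poses are not given: they have to be found in the camera images.
- nut: nut of the polishing spindle: dark ribbed round cap, 42 mm diameter, 24 mm high, open below, with a red upright wing on top; 54 mm high in all, 0.06 to 0.13 kg, loose. Origin: centre of the cap's lower rim; z up along the thread axis, x along the wing
- nut_grip (a point): middle of the nut's red wing, on the axis, 45 mm above the nut's lower rim; axes as the nut's. The wing is a bar 36 mm long (x), 10 mm thick (y), from 24 to 54 mm above the rim; its flat gripping faces look to +y and -y
- nut_thread (a point): middle of the hidden left-hand thread in the nut, 4 mm above the rim. Turning clockwise seen from above (yaw decreasing) loosens, against up to 0.3 N m. It lets go after 0.3 to 1.4 rad, different each time and not visible. A hard stop follows about 0.2 rad after that. Anticlockwise it tightens to a hard stop. While the thread holds, the nut can rise by at most 3 mm
- stand: fixed polishing stand: grey housing 104 x 92 mm, 41 mm high, on it a grey felt wheel, 86 mm diameter, top at 66 mm, and a brass washer, 47 mm, on which the nut sits (its rim 72 to 75 mm up). Origin: under the spindle axis at worktop height, z up. The spindle is braked; the yaw of stand and nut does not tell where the thread lets go
- spindle_end (a point): top of the spindle inside the nut, on the axis, 86 mm above the worktop; the nut is clear when its rim is higher. The brass washer is sprung (5 to 7 N upwards on the nut): as the nut is loosened, a hand that keeps its height feels this push come onto itself (3 N or so). The thread is free when a light pull up (under 10 N on top of that push) moves the nut more than 3 mm
- tray: yellow open job tray, 151 x 190 mm (its own x, y), its long side pointing away from the robot, 30 mm high, walls 3 mm, floor 2 mm thick, empty, loose. Origin: centre of its underside, z up. A white pedestal 0.18 m high with a machine on it stands to the right of its far part
- red_block: red lens holding block, 26 mm diameter, 16 mm high, loose bystander. Origin: centre of underside
- lens: clear uncut lens blank, 62 mm diameter, 6 mm thick, lying flat, loose bystander. Origin: centre of underside
- pads: roll of white blocking pads, 62 mm diameter, 26 mm high, loose bystander. Origin: centre of underside
There are look-alikes about, which are no part of the job. Of the things shaped like the stand, the grey one is meant.

How it is judged:
On the way:
1. the nut is off the spindle, lifted clear above it (z of nut in the frame of stand above 0.09 m), for 0.1 s.
At the end, for the whole second after the job is handed in: the nut stands upright (within 0.15 rad) on the tray's floor, its centre within 60 mm in x and 80 mm in y of the tray's centre, at rest (x of nut in the frame of tray between -0.06 and 0.06 m and y of nut in the frame of tray between -0.08 and 0.08 m and z of nut in the frame of tray below 0.008 m and angle between nut's own z axis and vertical below 0.15 rad and linear speed of nut below 0.02 m/s); the robot touches nothing.
It fails at once if the nut is forced: more than 30 N between the nut and the stand (thread, stops and washer together) (contact force between nut and stand above 30 N).
It fails at once if the nut is dropped into the tray (falls faster than 0.6 m/s low over it) (linear speed of nut above 0.6 m/s and horizontal distance between nut and tray below 0.09 m and height (world z) of nut below 0.03 m).
It fails at once if the tray is shifted by more than 30 mm (distance of tray from where it was at the start of the episode above 0.03 m).
It fails at once if a bystander is shifted by more than 15 mm (distance of any of red_block, lens, pads from where it was at the start of the episode above 0.015 m).
It also fails if it takes over 61 s, if anything falls off the work surface, if the arm or the gripper's body presses on something with over 40 N, if the wrist force passes 120 N, or if a joint passes its speed limit or range.

### The arm

A 7-joint arm with a two-finger parallel gripper is mounted at the origin on a cart in front of the work surface, level with it; the furniture and walls round the work are solid. World frame = base frame: x ahead of the robot, y to its left, z up, the work surface at z = 0. Lengths are in m, angles in rad, forces in N, time in s.
With the tool pointing down it reaches from about 0.425 to 0.925 m from the base axis. Payload 6.8 kg.
Tool frame: the origin (TCP) lies on the mounting face of the last link; the fingertips stand 173 mm ahead of it and the grasp point (between the pads) lies 155 mm ahead of it; z points along the fingers, y is the line along which they close (so a half turn about z gives the same grasp; the last joint's range is limited). The gripper opens to 85 mm and grips with 20 to 120 N. Pads are 22 mm wide; open, the fingers measure 114 mm over their backs; the gripper's body (76 mm by 85 mm) begins 54 mm behind the grasp point. The pads swing forward as they close: fully open they stand 13 mm farther back than shut.
Start: joints at [-1.284, 0.477, 0.022, 1.555, -0.011, 1.109, -0.083], TCP at [0.26, 0.623, 0.405] pointing down, gripper open.
Joint ranges: [-2.96, 2.96], [-0.34, 2.1], [-1.41, 1.46], [0.24, 2.44], [-1.37, 4.51], [0.17, 1.92], [-2.96, 2.96]. Speed limits (rad/s): [2.39, 2.39, 3.14, 3.14, 3.14, 3.14, 3.14].

### API

Orientations are given as a rotation vector (axis times angle).
In Python, from bench import r gives the robot as it stands.
- The arm moves only by the tool arm_command, never from a script. Its argument "plan" is a list of rows, each an object of numbers: "claw": the closure, from 0 (fully open) to 1 (shut); "tx", "ty", "tz": the shift along the tool's x, y, z in m; "ax", "ay", "az": the turn, a rotation vector about the tool's x, y, z in degrees. A call has exactly 10 rows; each row shifts and turns the commanded pose from where the row before left it, along the tool's axes as they then stand; what a row does not reach is not made up. A row lasts 1/12 s, in which the tool goes at most 41.7 mm and 7.16 degrees, less where a joint would pass 70% of its speed; a pose out of reach is approached as far as the arm can. A call is refused whole if a number of a shift passes 0.0417 or a number of a turn 7.16, either way. A call with a gripper value outside its range is refused whole. The fingers move at their own pace and stop on an object; "squeeze" is the grip in N (left out, the last holds). Time passes only in rows, so rows that do not move let the fingers close, or fill a call up. It gives the time, the measured TCP pose, the force, the opening and the grip force at its end, in the units of the state.
- r.get_obs(): the state, without advancing time (a new reading comes with each control period).
- r.grab_frame(name): name is "scene" or "top"; returns the picture (400x640x3 uint8, red, green, blue); there is no depth.
- r.camera_model(name): a dict with "fx", "fy", "cx", "cy" (pixels), "position" and "orientation" of the camera in the world. Camera axes: x right, y up, looking along -z (the intrinsics and any distortion apply to the point x, -y, -z); pixel columns grow to the right and rows downward; lengths in m; the calibration is good to about 2 mm. A picture is of the moment at which its call begins. camera_model takes no time and is no camera call.
- r.hand_in(): hands the job in; it is judged then, once.
Trained networks look in the newest picture that a camera, given by its name, has taken for a name from the list of things; names that differ only in an ending like _2 or _b are one class to them, and where a whole thing is asked for, a point or a joint stands for the part that bears it (a point fixed in the world has none). Each returns a list of dicts, best first, with "confidence" (0 to 1); they miss things now and then, are a little off and sometimes report something else, mostly with a low value. They report only what shows in the picture. A call takes as long as a camera call. They do not tell look-alikes from the thing itself.
- r.boxes_of(target, camera): "location" ([x, y, z] in m, in the coordinates of the camera as it stood for that picture, good to about 4 mm: the middle of the surface that is visible of it).
- r.tip_of(target, camera): "location" ([x, y, z] in m, in the coordinates of the camera as it stood for that picture, good to about 4 mm: a listed point, or the origin of a listed thing).
The state is a dict: "clock": time; "joints": joint angles; "qvel": joint speeds; "tau": joint torques, N m; "tcp_pos": TCP position; "orientation": TCP orientation; "contact_force": force on the tool from outside, world axes, zero at the start; "moment": the same for the moment, N m; "grip_width": finger opening in m; "gripper_force": force on a finger pad.
Only numpy, scipy, OpenCV 4.12 (cv2) and the standard library are available. Lean on these libraries where they do the work, as an engineer would, in place of code of your own. Each camera call takes 0.05 s, during which the arm holds its last target. There are 200 camera calls.

## Working session

There is one attempt and no reset: what is moved stays moved. The work goes in short steps, Python scripts to look and compute and a tool call to move; the robot and the scene stay as the last step left them, time stands still between calls to the robot, and variables do not carry over. Pictures are saved under pics/ and viewed, at most 10 in all, crops included, and the job is handed in when it is done.

Besides the shell and the picture viewer there is one more tool, called after ">>>" as name([rows], argument=value, ...), one row to a line, values as JSON. arm_command: Moves the arm, as the interface text tells. Its arguments: {"type":"object","properties":{"plan":{"type":"array","items":{"type":"object","properties":{"claw":{"type":"number"},"tx":{"type":"number"},"ty":{"type":"number"},"tz":{"type":"number"},"ax":{"type":"number"},"ay":{"type":"number"},"az":{"type":"number"}}}},"squeeze":{"type":"number"}},"required":["plan"]}

```bash
mkdir -p pics
cat > h.py <<'E'
from bench import r
import numpy as np, cv2
from scipy.spatial.transform import Rotation as R
def cam(n):
    m=r.camera_model(n); o=np.array(m['orientation'],float)
    if o.shape==(3,): M=R.from_rotvec(o).as_matrix()
    elif o.shape==(4,): M=R.from_quat(o).as_matrix()
    else: M=o
    return m,M,np.array(m['position'])
def w(n,p):
    m,M,t=cam(n); return M@np.array(p)+t
def px(n,P):
    m,M,t=cam(n); c=M.T@(np.array(P)-t); return np.array([m['cx']+m['fx']*c[0]/-c[2], m['cy']+m['fy']*-c[1]/-c[2]])
E
python3 - <<'E'
from h import *
for n in('scene','top'):
    f=r.grab_frame(n); cv2.imwrite(f'pics/{n}0.png',f[:,:,::-1]); print(n,r.camera_model(n))
    for t in('nut','nut_grip','stand','spindle_end','tray','red_block','lens','pads'):
        for d in r.tip_of(t,n):
            P=w(n,d['location']); print(n,t,round(d['confidence'],2),P.round(3),px(n,P).round())
print(r.get_obs())
E
```

```text
scene {'fx': 362.00553037989124, 'fy': 362.00553037989124, 'cx': 318.4157177031484, 'cy': 200.1303182959083, 'position': array([-0.12522163,  0.98819997,  0.66958861]), 'orientation': array([ 0.46841652, -1.19629484, -2.18566038])}
scene nut 0.57 [0.547 0.427 0.078] [272. 215.]
scene nut_grip 0.46 [0.546 0.432 0.123] [270. 203.]
scene stand 0.62 [0.545 0.43  0.003] [274. 237.]
scene stand 0.62 [0.475 0.699 0.002] [213. 302.]
scene spindle_end 0.9 [0.472 0.698 0.083] [208. 277.]
scene spindle_end 0.59 [0.544 0.43  0.085] [272. 214.]
scene spindle_end 0.49 [ 0.444 -0.094 -0.005] [394. 182.]
scene red_block 0.57 [ 0.43   0.098 -0.001] [369. 204.]
scene lens 0.55 [ 0.443 -0.094 -0.007] [394. 182.]
scene pads 0.63 [ 0.444 -0.094 -0.005] [394. 182.]
scene pads 0.57 [ 0.426  0.046 -0.004] [378. 198.]
top {'fx': 398.16144071571813, 'fy': 398.16144071571813, 'cx': 320.03118006351644, 'cy': 198.86015044735038, 'position': array([0.31569297, 0.28662998, 1.13723474]), 'orientation': array([ 0.15198768, -0.1268634 , -1.58168997])}
top nut 0.7 [0.544 0.43  0.077] [273. 186.]
top nut_grip 0.56 [0.5
[... 517 characters left out ...]
2.]
{'clock': 0.9, 'joints': array([-1.2841138 ,  0.47699331,  0.02243278,  1.55541416, -0.0114885 ,
        1.10928895, -0.08312135]), 'qvel': array([-0.00118871,  0.00064238,  0.00090201,  0.00053383,  0.00143242,
       -0.00032698,  0.00185293]), 'tau': array([ 6.33722848e-04, -5.96305239e+01,  1.60634346e+00, -2.81538659e+01,
        1.24288240e-02,  1.59836203e-03,  3.09077666e-05]), 'tcp_pos': array([0.25962826, 0.62308195, 0.40470705]), 'orientation': array([6.16203520e-01, 3.08055291e+00, 3.72710613e-05]), 'contact_force': array([-0.16603302, -0.15476746, -0.26739488]), 'moment': array([-0.04735144, -0.03688387, -0.02992184]), 'gripper_force': 0.0, 'grip_width': 0.08541100560851887}
```

View pics/top0.png

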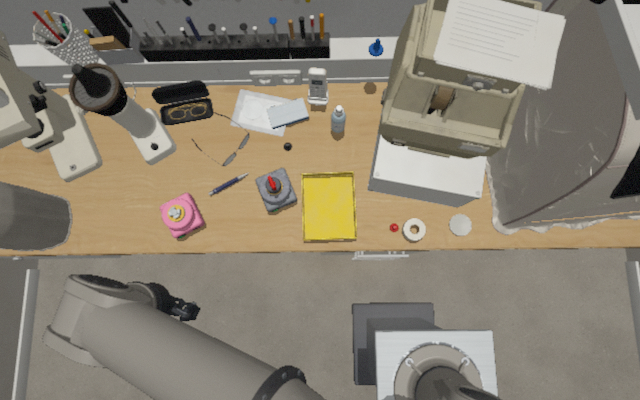

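View pics/scene0.png

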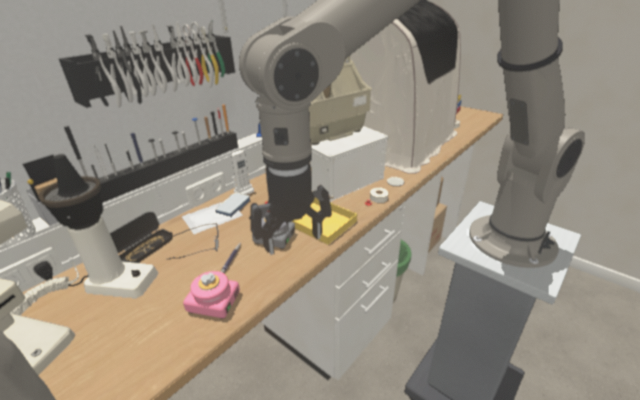

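Run:
```python
import cv2,numpy as np
from h import *
a=cv2.imread('pics/top0.png')[140:240,220:370]; b=cv2.imread('pics/scene0.png')[170:270,210:360]
cv2.imwrite('pics/crop0.png',np.hstack([cv2.resize(x,(390,260),interpolation=cv2.INTER_CUBIC) for x in(a,b)]))
o=r.get_obs();M=R.from_rotvec(o['orientation']).as_matrix();print(M.round(3))
```

```text
[[-0.923  0.385  0.   ]
 [ 0.385  0.923  0.   ]
 [-0.     0.    -1.   ]]
```

View pics/crop0.png

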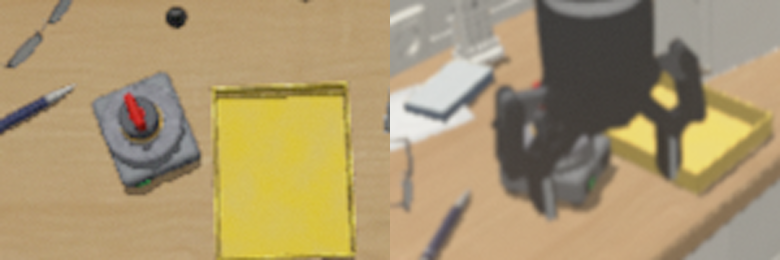

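The top picture shows the grey stand with the red-winged nut at (273,186), the pink look-alike stand at (182,213) with no red wing, and the yellow tray at (329,207). Other candidates are the red block at (394,228) and a black knob at (287,147). The crop confirms that the grey stand with the red wing is the one. Next I need the wing's yaw.

```bash
cat >> h.py <<'E'
def unproj(n,uv,z):
    m,M,t=cam(n); uv=np.atleast_2d(uv).astype(float)
    d=np.c_[(uv[:,0]-m['cx'])/m['fx'],-(uv[:,1]-m['cy'])/m['fy'],-np.ones(len(uv))]@M.T
    return t+d*((z-t[2])/d[:,2])[:,None]
E
python3 - <<'E'
from h import *
f=cv2.imread('pics/top0.png'); h=cv2.cvtColor(f,cv2.COLOR_BGR2HSV)
m=((h[...,0]<8)|(h[...,0]>172))&(h[...,1]>150)&(h[...,2]>80)
v,u=np.nonzero(m[160:215,255:295]); uv=np.c_[u+255,v+160]
for k in(0,1):
    P=unproj('top',uv,.125)[:,:2]; c=P.mean(0); _,s,V=np.linalg.svd(P-c)
    print(len(P),c,np.degrees(np.arctan2(*V[0][::-1])),s/np.sqrt(len(P))*np.sqrt(12))
    vals=h[...,2][uv[:,1],uv[:,0]]; uv=uv[vals>np.median(vals)]
m=(h[...,0]>20)&(h[...,0]<34)&(h[...,1]>170)&(h[...,2]>90); m[:,:290]=0;m[:,370:]=0;m[:160]=0;m[250:]=0
c,hu=cv2.connectedComponents(m.astype(np.uint8)),0
pts=cv2.findNonZero(m.astype(np.uint8)); box=cv2.boxPoints(cv2.minAreaRect(pts)); print(box)
B=unproj('top',box,.03); print(B.round(3),B.mean(0))
E
```

```text
57 [0.54163209 0.42740122] -155.79362419100002 [0.03582637 0.01072406]
28 [0.54528494 0.42884936] -156.8889211637919 [0.03189476 0.00599071]
[[301.69046 174.33249]
 [353.12485 172.49554]
 [355.45352 237.69809]
 [304.01913 239.53503]]
[[0.586 0.354 0.03 ]
 [0.589 0.207 0.03 ]
 [0.403 0.206 0.03 ]
 [0.4   0.349 0.03 ]] [0.4946009  0.27927701 0.03      ]
```

>>> arm_command([
  {"tx": -0.0336, "ty": -0.0069, "claw": 0},
  {"tx": -0.0336, "ty": -0.0069},
  {"tx": -0.0336, "ty": -0.0069},
  {"tx": -0.0336, "ty": -0.0069},
  {"tx": -0.0336, "ty": -0.0069},
  {"tx": -0.0336, "ty": -0.0069},
  {"tx": -0.0336, "ty": -0.0069},
  {"tx": -0.0336, "ty": -0.0069},
  {"tx": -0.0336, "ty": -0.0069},
  {"tx": -0.0336, "ty": -0.0069},
], squeeze=40)

```text
invalid input at $.plan[0]: expected keys claw, tx, ty, tz, ax, ay, az
```

>>> arm_command([
  {"az": -6, "tz": 0.005},
  {"az": -6, "tz": 0.005},
  {"az": -6, "tz": 0.005},
  {"az": -6, "tz": 0.005},
  {"az": -6, "tz": 0.005},
  {"az": -6, "tz": 0.005},
  {"az": -6, "tz": 0.005},
  {"az": -4.7, "tz": 0.005},
  {},
  {},
])

```text
invalid input at $.plan[0]: expected keys claw, tx, ty, tz, ax, ay, az
```

```bash
cat >> h.py <<'E'
def st():
    o=r.get_obs(); M=R.from_rotvec(o['orientation']).as_matrix()
    g=o['tcp_pos']+M[:,2]*.155
    print('t',round(o['clock'],2),'grasp',g.round(4),'yawx',np.degrees(np.arctan2(M[1,0],M[0,0])).round(2),'z',M[:,2].round(3),'j',o['joints'].round(2),'F',o['contact_force'].round(1),'Mz',o['moment'].round(2),'w',o['grip_width'],o['gripper_force'])
    return o,M,g
E
python3 - <<'E'
from h import *
o,M,g=st()
for n in('scene','top'):
    f=r.grab_frame(n); cv2.imwrite(f'pics/{n}1.png',f[:,:,::-1])
    for t in('nut','nut_grip','spindle_end'):
        for d in r.tip_of(t,n):
            P=w(n,d['location']); print(n,t,round(d['confidence'],2),P.round(4))
a=cv2.imread('pics/scene1.png')[110:270,190:350]; b=cv2.imread('pics/top1.png')[120:240,200:320]
cv2.imwrite('pics/crop1.png',np.hstack([cv2.resize(x,(400,400),interpolation=cv2.INTER_CUBIC) for x in(a,b)]))
E
```

```text
t 0.9 grasp [0.2596 0.6231 0.2497] yawx 157.38 z [ 0.  0. -1.] j [-1.28  0.48  0.02  1.56 -0.01  1.11 -0.08] F [-0.2 -0.2 -0.3] Mz [-0.05 -0.04 -0.03] w 0.08541100560851887 0.0
scene nut 0.47 [0.5482 0.4303 0.0757]
scene nut_grip 0.35 [0.5478 0.4296 0.1226]
scene spindle_end 0.95 [0.5469 0.4318 0.0809]
scene spindle_end 0.78 [0.4732 0.6969 0.0854]
top nut 0.54 [0.5478 0.4312 0.0747]
top nut_grip 0.75 [0.5452 0.4304 0.1179]
top spindle_end 0.85 [0.5408 0.4292 0.0882]
top spindle_end 0.68 [0.4729 0.6983 0.0841]
top spindle_end 0.41 [0.5436 0.4291 0.078 ]
```

View pics/crop1.png

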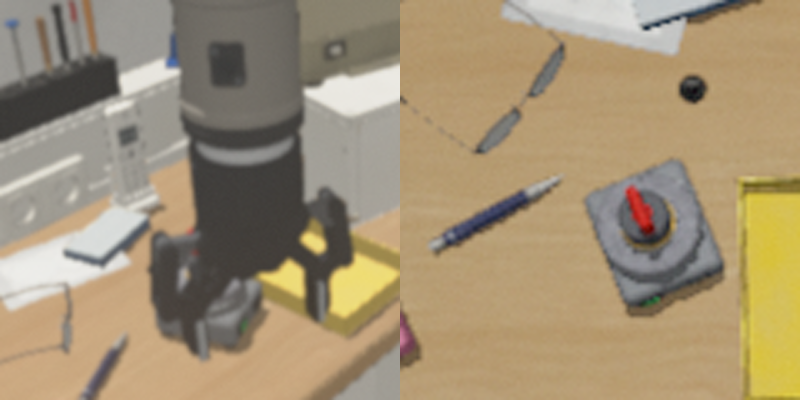

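The moves were refused because every row needs all seven keys, and nothing moved. The crop again shows the nut's red wing clearly on the grey stand, at about (0.545, 0.430).

>>> arm_command([
  {"tx": -0.0338, "ty": -0.0068, "tz": 0, "ax": 0, "ay": 0, "az": 0, "claw": 0},
  {"tx": -0.0338, "ty": -0.0068, "tz": 0, "ax": 0, "ay": 0, "az": 0, "claw": 0},
  {"tx": -0.0338, "ty": -0.0068, "tz": 0, "ax": 0, "ay": 0, "az": 0, "claw": 0},
  {"tx": -0.0338, "ty": -0.0068, "tz": 0, "ax": 0, "ay": 0, "az": 0, "claw": 0},
  {"tx": -0.0338, "ty": -0.0068, "tz": 0, "ax": 0, "ay": 0, "az": 0, "claw": 0},
  {"tx": -0.0338, "ty": -0.0068, "tz": 0, "ax": 0, "ay": 0, "az": 0, "claw": 0},
  {"tx": -0.0338, "ty": -0.0068, "tz": 0, "ax": 0, "ay": 0, "az": 0, "claw": 0},
  {"tx": -0.0338, "ty": -0.0068, "tz": 0, "ax": 0, "ay": 0, "az": 0, "claw": 0},
  {"tx": -0.0338, "ty": -0.0068, "tz": 0, "ax": 0, "ay": 0, "az": 0, "claw": 0},
  {"tx": -0.0338, "ty": -0.0068, "tz": 0, "ax": 0, "ay": 0, "az": 0, "claw": 0},
], squeeze=40)

```text
clock: 2.13
tcp_pos: [0.5467, 0.4292, 0.4049]
orientation: [0.616, 3.081, 0.0]
contact_force: [0.9, 0.8, -0.7]
grip_width: 0.0857
gripper_force: 0.0
```

>>> arm_command([
  {"tx": 0, "ty": 0, "tz": 0.005, "ax": 0, "ay": 0, "az": -6, "claw": 0},
  {"tx": 0, "ty": 0, "tz": 0.005, "ax": 0, "ay": 0, "az": -6, "claw": 0},
  {"tx": 0, "ty": 0, "tz": 0.005, "ax": 0, "ay": 0, "az": -6, "claw": 0},
  {"tx": 0, "ty": 0, "tz": 0.005, "ax": 0, "ay": 0, "az": -6, "claw": 0},
  {"tx": 0, "ty": 0, "tz": 0.005, "ax": 0, "ay": 0, "az": -6, "claw": 0},
  {"tx": 0, "ty": 0, "tz": 0.005, "ax": 0, "ay": 0, "az": -6, "claw": 0},
  {"tx": 0, "ty": 0, "tz": 0.005, "ax": 0, "ay": 0, "az": -6, "claw": 0},
  {"tx": 0, "ty": 0, "tz": 0.005, "ax": 0, "ay": 0, "az": -4.7, "claw": 0},
  {"tx": 0, "ty": 0, "tz": 0, "ax": 0, "ay": 0, "az": 0, "claw": 0},
  {"tx": 0, "ty": 0, "tz": 0, "ax": 0, "ay": 0, "az": 0, "claw": 0},
])

```text
clock: 2.97
tcp_pos: [0.5455, 0.4301, 0.3645]
orientation: [0.651, -3.073, 0.0]
contact_force: [0.3, -0.1, 0.6]
grip_width: 0.0853
gripper_force: 0.0
```

Run:
```python
from h import *
o,M,g=st()
for n in('scene','top'):
    f=r.grab_frame(n); cv2.imwrite(f'pics/{n}2.png',f[:,:,::-1])
    for t in('nut','nut_grip','tray'):
        for d in r.tip_of(t,n):
            P=w(n,d['location']); print(n,t,round(d['confidence'],2),P.round(4))
    print(n,px(n,g))
a=cv2.imread('pics/scene2.png')[130:250,210:330]
cv2.imwrite('pics/crop2.png',cv2.resize(a,(480,480),interpolation=cv2.INTER_CUBIC))
```

```text
t 2.97 grasp [0.5454 0.4301 0.2095] yawx -156.08 z [-0.001 -0.    -1.   ] j [-0.7   0.55 -0.08  1.54  0.05  1.06  1.19] F [ 0.3 -0.1  0.6] Mz [ 0.04 -0.03 -0.03] w 0.08526079268167462 0.0
scene nut 0.81 [0.5469 0.4295 0.0802]
scene nut_grip 0.51 [0.5432 0.4292 0.1194]
scene nut_grip 0.48 [ 0.4252  0.0468 -0.0028]
scene tray 0.63 [ 0.4966  0.283  -0.0031]
scene tray 0.54 [0.5442 0.4332 0.0843]
scene [267.60727751 175.70690287]
top [265.60654659 173.74360232]
```

View pics/crop2.png

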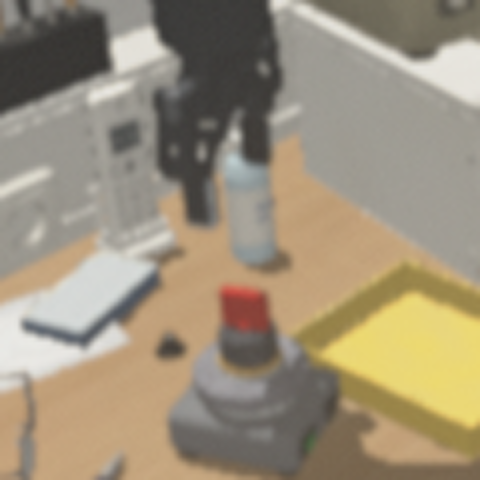

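The crop shows the wing at about (245,310), below the gripper, with the hand aligned above it. I'll descend 90 mm and close gently.

>>> arm_command([
  {"tx": 0, "ty": 0, "tz": 0.011, "ax": 0, "ay": 0, "az": 0, "claw": 0},
  {"tx": 0, "ty": 0, "tz": 0.011, "ax": 0, "ay": 0, "az": 0, "claw": 0},
  {"tx": 0, "ty": 0, "tz": 0.011, "ax": 0, "ay": 0, "az": 0, "claw": 0},
  {"tx": 0, "ty": 0, "tz": 0.011, "ax": 0, "ay": 0, "az": 0, "claw": 0},
  {"tx": 0, "ty": 0, "tz": 0.011, "ax": 0, "ay": 0, "az": 0, "claw": 0},
  {"tx": 0, "ty": 0, "tz": 0.011, "ax": 0, "ay": 0, "az": 0, "claw": 0},
  {"tx": 0, "ty": 0, "tz": 0.011, "ax": 0, "ay": 0, "az": 0, "claw": 0},
  {"tx": 0, "ty": 0, "tz": 0.011, "ax": 0, "ay": 0, "az": 0, "claw": 0},
  {"tx": 0, "ty": 0, "tz": 0, "ax": 0, "ay": 0, "az": 0, "claw": 0},
  {"tx": 0, "ty": 0, "tz": 0, "ax": 0, "ay": 0, "az": 0, "claw": 0},
], squeeze=20)

```text
clock: 4.2
tcp_pos: [0.5453, 0.4302, 0.2757]
orientation: [0.655, -3.071, 0.001]
contact_force: [0.6, 0.7, 0.1]
grip_width: 0.0855
gripper_force: 0.0
```

>>> arm_command([
  {"tx": 0, "ty": 0, "tz": 0, "ax": 0, "ay": 0, "az": 0, "claw": 0.5},
  {"tx": 0, "ty": 0, "tz": 0, "ax": 0, "ay": 0, "az": 0, "claw": 0.6},
  {"tx": 0, "ty": 0, "tz": 0, "ax": 0, "ay": 0, "az": 0, "claw": 0.65},
  {"tx": 0, "ty": 0, "tz": 0, "ax": 0, "ay": 0, "az": 0, "claw": 0.7},
  {"tx": 0, "ty": 0, "tz": 0, "ax": 0, "ay": 0, "az": 0, "claw": 0.73},
  {"tx": 0, "ty": 0, "tz": 0, "ax": 0, "ay": 0, "az": 0, "claw": 0.76},
  {"tx": 0, "ty": 0, "tz": 0, "ax": 0, "ay": 0, "az": 0, "claw": 0.78},
  {"tx": 0, "ty": 0, "tz": 0, "ax": 0, "ay": 0, "az": 0, "claw": 0.8},
  {"tx": 0, "ty": 0, "tz": 0, "ax": 0, "ay": 0, "az": 0, "claw": 0.82},
  {"tx": 0, "ty": 0, "tz": 0, "ax": 0, "ay": 0, "az": 0, "claw": 0.82},
])

```text
clock: 5.03
tcp_pos: [0.5454, 0.4303, 0.2767]
orientation: [0.655, -3.072, -0.0]
contact_force: [0.4, -0.2, -0.0]
grip_width: 0.0156
gripper_force: 0.0
```

Run:
```python
from h import *
o,M,g=st(); print('F tool',M.T@o['contact_force'])
```

```text
t 5.03 grasp [0.5454 0.4303 0.1217] yawx -155.92 z [-0. -0. -1.] j [-0.7   0.64 -0.08  1.6   0.06  0.91  1.19] F [ 0.4 -0.2 -0. ] Mz [ 0.01 -0.05  0.01] w 0.015581479870487596 0.0
F tool [-0.25958194 -0.3713049   0.03473647]
```

>>> arm_command([
  {"tx": 0, "ty": 0, "tz": 0, "ax": 0, "ay": 0, "az": 0, "claw": 0.84},
  {"tx": 0, "ty": 0, "tz": 0, "ax": 0, "ay": 0, "az": 0, "claw": 0.85},
  {"tx": 0, "ty": 0, "tz": 0, "ax": 0, "ay": 0, "az": 0, "claw": 0.86},
  {"tx": 0, "ty": 0, "tz": 0, "ax": 0, "ay": 0, "az": 0, "claw": 0.87},
  {"tx": 0, "ty": 0, "tz": 0, "ax": 0, "ay": 0, "az": 0, "claw": 0.88},
  {"tx": 0, "ty": 0, "tz": 0, "ax": 0, "ay": 0, "az": 0, "claw": 0.9},
  {"tx": 0, "ty": 0, "tz": 0, "ax": 0, "ay": 0, "az": 0, "claw": 0.92},
  {"tx": 0, "ty": 0, "tz": 0, "ax": 0, "ay": 0, "az": 0, "claw": 0.94},
  {"tx": 0, "ty": 0, "tz": 0, "ax": 0, "ay": 0, "az": 0, "claw": 1},
  {"tx": 0, "ty": 0, "tz": 0, "ax": 0, "ay": 0, "az": 0, "claw": 1},
])

```text
clock: 5.87
tcp_pos: [0.5453, 0.4305, 0.2768]
orientation: [0.656, -3.072, -0.001]
contact_force: [-1.3, 1.0, -0.5]
grip_width: 0.0096
gripper_force: 21.4
```

Run:
```python
from h import *
o,M,g=st(); print('F tool',M.T@o['contact_force'])
```

```text
t 5.87 grasp [0.5453 0.4306 0.1218] yawx -155.91 z [-0.  0. -1.] j [-0.7   0.64 -0.08  1.6   0.06  0.91  1.19] F [-1.3  1.  -0.5] Mz [ 0.18  0.18 -0.02] w 0.0096215964830883 21.366819441318512
F tool [0.75491519 1.46262045 0.46238376]
```

The grip is good: 9.6 mm wide with almost no side load. I'll firm it up and turn 14° clockwise (+az).

>>> arm_command([
  {"tx": 0, "ty": 0, "tz": 0, "ax": 0, "ay": 0, "az": 0, "claw": 1},
  {"tx": 0, "ty": 0, "tz": 0, "ax": 0, "ay": 0, "az": 2, "claw": 1},
  {"tx": 0, "ty": 0, "tz": 0, "ax": 0, "ay": 0, "az": 2, "claw": 1},
  {"tx": 0, "ty": 0, "tz": 0, "ax": 0, "ay": 0, "az": 2, "claw": 1},
  {"tx": 0, "ty": 0, "tz": 0, "ax": 0, "ay": 0, "az": 2, "claw": 1},
  {"tx": 0, "ty": 0, "tz": 0, "ax": 0, "ay": 0, "az": 2, "claw": 1},
  {"tx": 0, "ty": 0, "tz": 0, "ax": 0, "ay": 0, "az": 2, "claw": 1},
  {"tx": 0, "ty": 0, "tz": 0, "ax": 0, "ay": 0, "az": 2, "claw": 1},
  {"tx": 0, "ty": 0, "tz": 0, "ax": 0, "ay": 0, "az": 0, "claw": 1},
  {"tx": 0, "ty": 0, "tz": 0, "ax": 0, "ay": 0, "az": 0, "claw": 1},
], squeeze=60)

```text
clock: 6.7
tcp_pos: [0.5459, 0.4299, 0.2771]
orientation: [-0.277, 3.129, -0.001]
contact_force: [0.2, -1.6, 3.6]
grip_width: 0.009
gripper_force: 62.3
```

Run:
```python
from h import *
o,M,g=st(); print('F tool',M.T@o['contact_force'])
```

```text
t 6.7 grasp [0.546  0.4299 0.1221] yawx -169.89 z [ 0.001 -0.    -1.   ] j [-0.74  0.63 -0.02  1.6   0.02  0.9   0.98] F [ 0.2 -1.6  3.6] Mz [-0.32 -0.03 -0.04] w 0.00901752340913466 62.34407901763916
F tool [ 0.05613496 -1.61331225 -3.6375954 ]
```

>>> arm_command([
  {"tx": 0, "ty": 0, "tz": 0, "ax": 0, "ay": 0, "az": 2, "claw": 1},
  {"tx": 0, "ty": 0, "tz": 0, "ax": 0, "ay": 0, "az": 2, "claw": 1},
  {"tx": 0, "ty": 0, "tz": 0, "ax": 0, "ay": 0, "az": 2, "claw": 1},
  {"tx": 0, "ty": 0, "tz": 0, "ax": 0, "ay": 0, "az": 0, "claw": 1},
  {"tx": 0, "ty": 0, "tz": -0.0005, "ax": 0, "ay": 0, "az": 0, "claw": 1},
  {"tx": 0, "ty": 0, "tz": -0.0005, "ax": 0, "ay": 0, "az": 0, "claw": 1},
  {"tx": 0, "ty": 0, "tz": -0.0005, "ax": 0, "ay": 0, "az": 0, "claw": 1},
  {"tx": 0, "ty": 0, "tz": -0.0005, "ax": 0, "ay": 0, "az": 0, "claw": 1},
  {"tx": 0, "ty": 0, "tz": 0, "ax": 0, "ay": 0, "az": 0, "claw": 1},
  {"tx": 0, "ty": 0, "tz": 0, "ax": 0, "ay": 0, "az": 0, "claw": 1},
])

```text
clock: 7.53
tcp_pos: [0.5456, 0.4301, 0.2781]
orientation: [-0.112, 3.14, -0.001]
contact_force: [4.4, 0.8, -5.6]
grip_width: 0.009
gripper_force: 61.1
```

Run:
```python
from h import *
o,M,g=st(); print('F tool',M.T@o['contact_force'])
```

```text
t 7.53 grasp [0.5456 0.4301 0.1231] yawx -175.91 z [ 0. -0. -1.] j [-0.76  0.63  0.    1.6  -0.    0.9   0.89] F [ 4.4  0.8 -5.6] Mz [ 0.27 -1.   -0.01] w 0.0089686038000601 61.090232133865356
F tool [-4.43935888  0.51496379  5.55532346]
```

At 20° it still holds: a light pull took 9 N and gave only 1 mm. I'll ease off, turn 6° and pull again.

>>> arm_command([
  {"tx": 0, "ty": 0, "tz": 0.0015, "ax": 0, "ay": 0, "az": 0, "claw": 1},
  {"tx": 0, "ty": 0, "tz": 0, "ax": 0, "ay": 0, "az": 2, "claw": 1},
  {"tx": 0, "ty": 0, "tz": 0, "ax": 0, "ay": 0, "az": 2, "claw": 1},
  {"tx": 0, "ty": 0, "tz": 0, "ax": 0, "ay": 0, "az": 2, "claw": 1},
  {"tx": 0, "ty": 0, "tz": 0, "ax": 0, "ay": 0, "az": 0, "claw": 1},
  {"tx": 0, "ty": 0, "tz": -0.0005, "ax": 0, "ay": 0, "az": 0, "claw": 1},
  {"tx": 0, "ty": 0, "tz": -0.0005, "ax": 0, "ay": 0, "az": 0, "claw": 1},
  {"tx": 0, "ty": 0, "tz": -0.0005, "ax": 0, "ay": 0, "az": 0, "claw": 1},
  {"tx": 0, "ty": 0, "tz": 0, "ax": 0, "ay": 0, "az": 0, "claw": 1},
  {"tx": 0, "ty": 0, "tz": 0, "ax": 0, "ay": 0, "az": 0, "claw": 1},
])

```text
clock: 8.37
tcp_pos: [0.5453, 0.4304, 0.2788]
orientation: [-0.052, -3.141, -0.0]
contact_force: [0.4, 0.3, 3.3]
grip_width: 0.0089
gripper_force: 62.4
```

Run:
```python
from h import *
o,M,g=st(); print('F tool',M.T@o['contact_force'])
```

```text
t 8.37 grasp [0.5453 0.4304 0.1238] yawx 178.1 z [-0.  0. -1.] j [-0.78  0.63  0.03  1.61 -0.02  0.9   0.8 ] F [0.4 0.3 3.3] Mz [-0.16  0.05 -0.06] w 0.008912389490539845 62.44479417800903
F tool [-0.36526985  0.30422385 -3.31830709]
```

>>> arm_command([
  {"tx": 0, "ty": 0, "tz": -0.0004, "ax": 0, "ay": 0, "az": 0, "claw": 1},
  {"tx": 0, "ty": 0, "tz": -0.0003, "ax": 0, "ay": 0, "az": 0, "claw": 1},
  {"tx": 0, "ty": 0, "tz": -0.0003, "ax": 0, "ay": 0, "az": 0, "claw": 1},
  {"tx": 0, "ty": 0, "tz": -0.0003, "ax": 0, "ay": 0, "az": 0, "claw": 1},
  {"tx": 0, "ty": 0, "tz": -0.0002, "ax": 0, "ay": 0, "az": 0, "claw": 1},
  {"tx": 0, "ty": 0, "tz": 0, "ax": 0, "ay": 0, "az": 0, "claw": 1},
  {"tx": 0, "ty": 0, "tz": 0, "ax": 0, "ay": 0, "az": 0, "claw": 1},
  {"tx": 0, "ty": 0, "tz": 0, "ax": 0, "ay": 0, "az": 0, "claw": 1},
  {"tx": 0, "ty": 0, "tz": 0, "ax": 0, "ay": 0, "az": 0, "claw": 1},
  {"tx": 0, "ty": 0, "tz": 0, "ax": 0, "ay": 0, "az": 0, "claw": 1},
])

```text
clock: 9.2
tcp_pos: [0.5453, 0.4304, 0.2801]
orientation: [-0.052, -3.141, -0.0]
contact_force: [-0.2, 0.6, 1.0]
grip_width: 0.009
gripper_force: 62.1
```

>>> arm_command([
  {"tx": 0, "ty": 0, "tz": -0.0004, "ax": 0, "ay": 0, "az": 0, "claw": 1},
  {"tx": 0, "ty": 0, "tz": -0.0003, "ax": 0, "ay": 0, "az": 0, "claw": 1},
  {"tx": 0, "ty": 0, "tz": -0.0003, "ax": 0, "ay": 0, "az": 0, "claw": 1},
  {"tx": 0, "ty": 0, "tz": -0.0003, "ax": 0, "ay": 0, "az": 0, "claw": 1},
  {"tx": 0, "ty": 0, "tz": -0.0002, "ax": 0, "ay": 0, "az": 0, "claw": 1},
  {"tx": 0, "ty": 0, "tz": 0, "ax": 0, "ay": 0, "az": 0, "claw": 1},
  {"tx": 0, "ty": 0, "tz": 0, "ax": 0, "ay": 0, "az": 0, "claw": 1},
  {"tx": 0, "ty": 0, "tz": 0, "ax": 0, "ay": 0, "az": 0, "claw": 1},
  {"tx": 0, "ty": 0, "tz": 0, "ax": 0, "ay": 0, "az": 0, "claw": 1},
  {"tx": 0, "ty": 0, "tz": 0, "ax": 0, "ay": 0, "az": 0, "claw": 1},
])

```text
clock: 10.03
tcp_pos: [0.5454, 0.4303, 0.2817]
orientation: [-0.053, -3.141, -0.0]
contact_force: [0.1, -0.3, -0.3]
grip_width: 0.0087
gripper_force: 61.7
```

The nut is up 4.9 mm with no resistance, so the thread is free. I'll lift it clear.

>>> arm_command([
  {"tx": 0, "ty": 0, "tz": -0.001, "ax": 0, "ay": 0, "az": 0, "claw": 1},
  {"tx": 0, "ty": 0, "tz": -0.001, "ax": 0, "ay": 0, "az": 0, "claw": 1},
  {"tx": 0, "ty": 0, "tz": -0.002, "ax": 0, "ay": 0, "az": 0, "claw": 1},
  {"tx": 0, "ty": 0, "tz": -0.003, "ax": 0, "ay": 0, "az": 0, "claw": 1},
  {"tx": 0, "ty": 0, "tz": -0.004, "ax": 0, "ay": 0, "az": 0, "claw": 1},
  {"tx": 0, "ty": 0, "tz": -0.007, "ax": 0, "ay": 0, "az": 0, "claw": 1},
  {"tx": 0, "ty": 0, "tz": -0.01, "ax": 0, "ay": 0, "az": 0, "claw": 1},
  {"tx": 0, "ty": 0, "tz": -0.01, "ax": 0, "ay": 0, "az": 0, "claw": 1},
  {"tx": 0, "ty": 0, "tz": -0.007, "ax": 0, "ay": 0, "az": 0, "claw": 1},
  {"tx": 0, "ty": 0, "tz": -0.005, "ax": 0, "ay": 0, "az": 0, "claw": 1},
])

```text
clock: 10.87
tcp_pos: [0.5458, 0.4305, 0.3337]
orientation: [0.053, 3.139, 0.002]
contact_force: [0.1, 0.3, -0.2]
grip_width: 0.0086
gripper_force: 61.7
```

Run:
```python
from h import *
o,M,g=st(); print(M.round(3))
for n in('scene','top'):
    f=r.grab_frame(n); cv2.imwrite(f'pics/{n}3.png',f[:,:,::-1])
    for t in('nut','tray','stand'):
        for d in r.tip_of(t,n):
            P=w(n,d['location']); print(n,t,round(d['confidence'],2),P.round(4))
a=cv2.imread('pics/scene3.png')[130:250,210:330]
cv2.imwrite('pics/crop3.png',cv2.resize(a,(480,480),interpolation=cv2.INTER_CUBIC))
```

```text
t 10.87 grasp [0.546  0.4308 0.1787] yawx 178.07 z [ 0.002  0.002 -1.   ] j [-0.78  0.57  0.04  1.57 -0.02  1.    0.8 ] F [ 0.1  0.3 -0.2] Mz [-0.01 -0.   -0.03] w 0.008599441989338534 61.71419978141785
[[-0.999  0.034  0.002]
 [ 0.034  0.999  0.002]
 [-0.002  0.002 -1.   ]]
scene nut 0.74 [0.5505 0.4304 0.1341]
scene tray 0.83 [ 0.501   0.2818 -0.0033]
scene stand 0.65 [5.437e-01 4.321e-01 5.000e-04]
scene stand 0.6 [ 0.4764  0.7006 -0.0015]
top stand 0.82 [ 0.4763  0.6963 -0.0026]
top stand 0.62 [0.5425 0.4302 0.0033]
```

View pics/crop3.png

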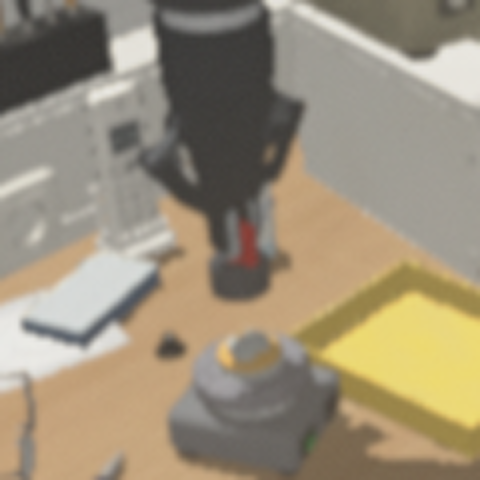

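The crop shows the nut hanging upright in the gripper at (240,275), with the bare spindle below at (250,345). Next I'll move it over the tray.

>>> arm_command([
  {"tx": 0.004, "ty": -0.008, "tz": 0, "ax": 0, "ay": 0, "az": 0, "claw": 1},
  {"tx": 0.007, "ty": -0.015, "tz": 0, "ax": 0, "ay": 0, "az": 0, "claw": 1},
  {"tx": 0.009, "ty": -0.019, "tz": 0, "ax": 0, "ay": 0, "az": 0, "claw": 1},
  {"tx": 0.009, "ty": -0.019, "tz": 0, "ax": 0, "ay": 0, "az": 0, "claw": 1},
  {"tx": 0.009, "ty": -0.019, "tz": 0, "ax": 0, "ay": 0, "az": 0, "claw": 1},
  {"tx": 0.009, "ty": -0.019, "tz": 0, "ax": 0, "ay": 0, "az": 0, "claw": 1},
  {"tx": 0.009, "ty": -0.019, "tz": 0, "ax": 0, "ay": 0, "az": 0, "claw": 1},
  {"tx": 0.007, "ty": -0.015, "tz": 0, "ax": 0, "ay": 0, "az": 0, "claw": 1},
  {"tx": 0.004, "ty": -0.01, "tz": 0, "ax": 0, "ay": 0, "az": 0, "claw": 1},
  {"tx": 0.003, "ty": -0.005, "tz": 0, "ax": 0, "ay": 0, "az": 0, "claw": 1},
])

```text
clock: 12.1
tcp_pos: [0.4701, 0.2829, 0.3317]
orientation: [-0.055, -3.141, 0.001]
contact_force: [0.3, 0.4, -0.6]
grip_width: 0.0091
gripper_force: 61.7
```

>>> arm_command([
  {"tx": 0, "ty": 0, "tz": 0.006, "ax": 0, "ay": 0, "az": 0, "claw": 1},
  {"tx": 0, "ty": 0, "tz": 0.012, "ax": 0, "ay": 0, "az": 0, "claw": 1},
  {"tx": 0, "ty": 0, "tz": 0.014, "ax": 0, "ay": 0, "az": 0, "claw": 1},
  {"tx": 0, "ty": 0, "tz": 0.015, "ax": 0, "ay": 0, "az": 0, "claw": 1},
  {"tx": 0, "ty": 0, "tz": 0.015, "ax": 0, "ay": 0, "az": 0, "claw": 1},
  {"tx": 0, "ty": 0, "tz": 0.015, "ax": 0, "ay": 0, "az": 0, "claw": 1},
  {"tx": 0, "ty": 0, "tz": 0.015, "ax": 0, "ay": 0, "az": 0, "claw": 1},
  {"tx": 0, "ty": 0, "tz": 0.013, "ax": 0, "ay": 0, "az": 0, "claw": 1},
  {"tx": 0, "ty": 0, "tz": 0.009, "ax": 0, "ay": 0, "az": 0, "claw": 1},
  {"tx": 0, "ty": 0, "tz": 0.004, "ax": 0, "ay": 0, "az": 0, "claw": 1},
])

```text
clock: 12.93
tcp_pos: [0.4703, 0.2853, 0.212]
orientation: [-0.051, -3.14, 0.001]
contact_force: [0.9, -0.7, -0.7]
grip_width: 0.0085
gripper_force: 61.7
```

Run:
```python
from h import *
o,M,g=st()
for n in('scene','top'):
    f=r.grab_frame(n); cv2.imwrite(f'pics/{n}4.png',f[:,:,::-1])
    for t in('nut','tray'):
        for d in r.tip_of(t,n):
            P=w(n,d['location']); print(n,t,round(d['confidence'],2),P.round(4))
a=cv2.imread('pics/scene4.png')[130:250,250:370]
cv2.imwrite('pics/crop4.png',cv2.resize(a,(480,480),interpolation=cv2.INTER_CUBIC))
```

```text
t 12.93 grasp [0.47   0.2852 0.057 ] yawx 178.13 z [-0.002 -0.001 -1.   ] j [-0.68  0.54  0.02  2.   -0.02  0.61  0.9 ] F [ 0.9 -0.7 -0.7] Mz [ 0.03 -0.03  0.05] w 0.008547429361438609 61.715126037597656
scene nut 0.61 [ 0.4319  0.0999 -0.0025]
scene nut 0.46 [0.4748 0.2861 0.0093]
scene nut 0.42 [ 0.4397 -0.0952 -0.0045]
scene tray 0.75 [ 0.4981  0.2818 -0.0046]
top tray 0.97 [0.4972 0.2851 0.0012]
```

View pics/crop4.png

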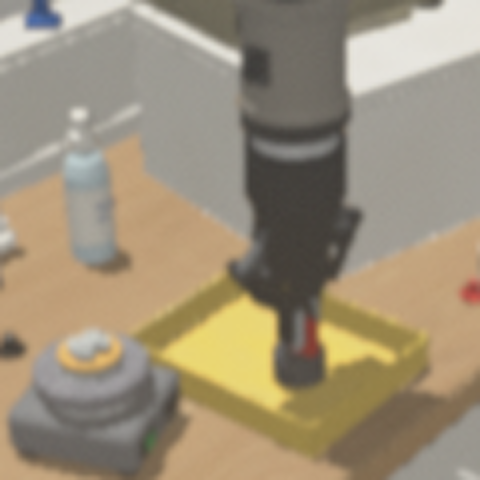

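The nut hangs upright just over the tray floor at (300,375), about 8 mm up. I'll lower it slowly by feel.

>>> arm_command([
  {"tx": 0, "ty": 0, "tz": 0.001, "ax": 0, "ay": 0, "az": 0, "claw": 1},
  {"tx": 0, "ty": 0, "tz": 0.001, "ax": 0, "ay": 0, "az": 0, "claw": 1},
  {"tx": 0, "ty": 0, "tz": 0.001, "ax": 0, "ay": 0, "az": 0, "claw": 1},
  {"tx": 0, "ty": 0, "tz": 0.001, "ax": 0, "ay": 0, "az": 0, "claw": 1},
  {"tx": 0, "ty": 0, "tz": 0.001, "ax": 0, "ay": 0, "az": 0, "claw": 1},
  {"tx": 0, "ty": 0, "tz": 0.0005, "ax": 0, "ay": 0, "az": 0, "claw": 1},
  {"tx": 0, "ty": 0, "tz": 0.0005, "ax": 0, "ay": 0, "az": 0, "claw": 1},
  {"tx": 0, "ty": 0, "tz": 0, "ax": 0, "ay": 0, "az": 0, "claw": 1},
  {"tx": 0, "ty": 0, "tz": 0, "ax": 0, "ay": 0, "az": 0, "claw": 1},
  {"tx": 0, "ty": 0, "tz": 0, "ax": 0, "ay": 0, "az": 0, "claw": 1},
])

```text
clock: 14.07
tcp_pos: [0.4705, 0.2848, 0.2077]
orientation: [0.053, 3.141, 0.0]
contact_force: [0.8, -0.4, -1.2]
grip_width: 0.0092
gripper_force: 61.7
```

>>> arm_command([
  {"tx": 0, "ty": 0, "tz": 0.0004, "ax": 0, "ay": 0, "az": 0, "claw": 1},
  {"tx": 0, "ty": 0, "tz": 0.0004, "ax": 0, "ay": 0, "az": 0, "claw": 1},
  {"tx": 0, "ty": 0, "tz": 0.0004, "ax": 0, "ay": 0, "az": 0, "claw": 1},
  {"tx": 0, "ty": 0, "tz": 0.0004, "ax": 0, "ay": 0, "az": 0, "claw": 1},
  {"tx": 0, "ty": 0, "tz": 0.0004, "ax": 0, "ay": 0, "az": 0, "claw": 1},
  {"tx": 0, "ty": 0, "tz": 0, "ax": 0, "ay": 0, "az": 0, "claw": 1},
  {"tx": 0, "ty": 0, "tz": 0, "ax": 0, "ay": 0, "az": 0, "claw": 1},
  {"tx": 0, "ty": 0, "tz": 0, "ax": 0, "ay": 0, "az": 0, "claw": 1},
  {"tx": 0, "ty": 0, "tz": 0, "ax": 0, "ay": 0, "az": 0, "claw": 1},
  {"tx": 0, "ty": 0, "tz": 0, "ax": 0, "ay": 0, "az": 0, "claw": 1},
])

```text
clock: 14.9
tcp_pos: [0.4705, 0.2847, 0.2057]
orientation: [-0.053, -3.141, -0.0]
contact_force: [0.2, -0.2, -1.0]
grip_width: 0.0086
gripper_force: 61.7
```

>>> arm_command([
  {"tx": 0, "ty": 0, "tz": 0.0004, "ax": 0, "ay": 0, "az": 0, "claw": 1},
  {"tx": 0, "ty": 0, "tz": 0.0004, "ax": 0, "ay": 0, "az": 0, "claw": 1},
  {"tx": 0, "ty": 0, "tz": 0.0004, "ax": 0, "ay": 0, "az": 0, "claw": 1},
  {"tx": 0, "ty": 0, "tz": 0.0004, "ax": 0, "ay": 0, "az": 0, "claw": 1},
  {"tx": 0, "ty": 0, "tz": 0.0002, "ax": 0, "ay": 0, "az": 0, "claw": 1},
  {"tx": 0, "ty": 0, "tz": 0, "ax": 0, "ay": 0, "az": 0, "claw": 1},
  {"tx": 0, "ty": 0, "tz": 0, "ax": 0, "ay": 0, "az": 0, "claw": 1},
  {"tx": 0, "ty": 0, "tz": 0, "ax": 0, "ay": 0, "az": 0, "claw": 1},
  {"tx": 0, "ty": 0, "tz": 0, "ax": 0, "ay": 0, "az": 0, "claw": 1},
  {"tx": 0, "ty": 0, "tz": 0, "ax": 0, "ay": 0, "az": 0, "claw": 1},
])

```text
clock: 15.73
tcp_pos: [0.4706, 0.2848, 0.2054]
orientation: [0.053, 3.141, 0.0]
contact_force: [-5.1, -2.5, 17.0]
grip_width: 0.0088
gripper_force: 64.4
```

The nut has touched down. I'll ease off and open a little.

>>> arm_command([
  {"tx": 0, "ty": 0, "tz": -0.0006, "ax": 0, "ay": 0, "az": 0, "claw": 1},
  {"tx": 0, "ty": 0, "tz": -0.0006, "ax": 0, "ay": 0, "az": 0, "claw": 1},
  {"tx": 0, "ty": 0, "tz": 0, "ax": 0, "ay": 0, "az": 0, "claw": 1},
  {"tx": 0, "ty": 0, "tz": 0, "ax": 0, "ay": 0, "az": 0, "claw": 0.88},
  {"tx": 0, "ty": 0, "tz": 0, "ax": 0, "ay": 0, "az": 0, "claw": 0.85},
  {"tx": 0, "ty": 0, "tz": 0, "ax": 0, "ay": 0, "az": 0, "claw": 0.8},
  {"tx": 0, "ty": 0, "tz": 0, "ax": 0, "ay": 0, "az": 0, "claw": 0.75},
  {"tx": 0, "ty": 0, "tz": 0, "ax": 0, "ay": 0, "az": 0, "claw": 0.7},
  {"tx": 0, "ty": 0, "tz": 0, "ax": 0, "ay": 0, "az": 0, "claw": 0.65},
  {"tx": 0, "ty": 0, "tz": 0, "ax": 0, "ay": 0, "az": 0, "claw": 0.65},
], squeeze=20)

```text
clock: 16.57
tcp_pos: [0.4705, 0.2847, 0.205]
orientation: [-0.053, -3.141, 0.0]
contact_force: [0.4, 0.2, 0.4]
grip_width: 0.0301
gripper_force: 0.0
```

>>> arm_command([
  {"tx": 0, "ty": 0, "tz": -0.003, "ax": 0, "ay": 0, "az": 0, "claw": 0.65},
  {"tx": 0, "ty": 0, "tz": -0.008, "ax": 0, "ay": 0, "az": 0, "claw": 0.65},
  {"tx": 0, "ty": 0, "tz": -0.015, "ax": 0, "ay": 0, "az": 0, "claw": 0.65},
  {"tx": 0, "ty": 0, "tz": -0.02, "ax": 0, "ay": 0, "az": 0, "claw": 0.65},
  {"tx": 0, "ty": 0, "tz": -0.025, "ax": 0, "ay": 0, "az": 0, "claw": 0.65},
  {"tx": 0, "ty": 0, "tz": -0.025, "ax": 0, "ay": 0, "az": 0, "claw": 0.65},
  {"tx": 0, "ty": 0, "tz": -0.025, "ax": 0, "ay": 0, "az": 0, "claw": 0.65},
  {"tx": 0, "ty": 0, "tz": -0.02, "ax": 0, "ay": 0, "az": 0, "claw": 0.65},
  {"tx": 0, "ty": 0, "tz": -0.01, "ax": 0, "ay": 0, "az": 0, "claw": 0.65},
  {"tx": 0, "ty": 0, "tz": 0, "ax": 0, "ay": 0, "az": 0, "claw": 0.65},
])

```text
clock: 17.4
tcp_pos: [0.4711, 0.2851, 0.3589]
orientation: [0.053, 3.137, 0.005]
contact_force: [1.0, 0.1, -0.1]
grip_width: 0.03
gripper_force: 0.0
```

Run:
```python
from h import *
o,M,g=st()
for n in('scene','top'):
    f=r.grab_frame(n); cv2.imwrite(f'pics/{n}5.png',f[:,:,::-1])
    for t in('nut','nut_grip','tray','red_block','lens','pads'):
        for d in r.tip_of(t,n):
            P=w(n,d['location']); print(n,t,round(d['confidence'],2),P.round(4))
a=cv2.imread('pics/scene5.png')[130:250,250:370]; b=cv2.imread('pics/top5.png')[140:260,270:390]
cv2.imwrite('pics/crop5.png',np.hstack([cv2.resize(x,(400,400),interpolation=cv2.INTER_CUBIC) for x in(a,b)]))
```

```text
t 17.4 grasp [0.4717 0.2856 0.2039] yawx 178.07 z [ 0.004  0.003 -1.   ] j [-0.69  0.32  0.04  1.91 -0.02  0.91  0.89] F [ 1.   0.1 -0.1] Mz [ 0.03 -0.04  0.06] w 0.029984779401224616 0.0
scene nut 0.49 [0.4714 0.286  0.006 ]
scene nut 0.19 [0.543  0.4316 0.0008]
scene nut_grip 0.58 [0.4703 0.285  0.0505]
scene tray 0.83 [ 0.5041  0.2777 -0.0037]
scene red_block 0.53 [ 0.4297  0.0999 -0.0018]
scene lens 0.4 [ 0.4394 -0.0925 -0.0052]
scene pads 0.74 [ 0.4237  0.0454 -0.0035]
top nut 0.39 [0.4684 0.2807 0.0011]
top nut_grip 0.49 [0.4695 0.2856 0.0495]
top tray 0.97 [ 0.4982  0.2829 -0.0007]
top lens 0.58 [ 0.4365 -0.0919 -0.0012]
```

View pics/crop5.png

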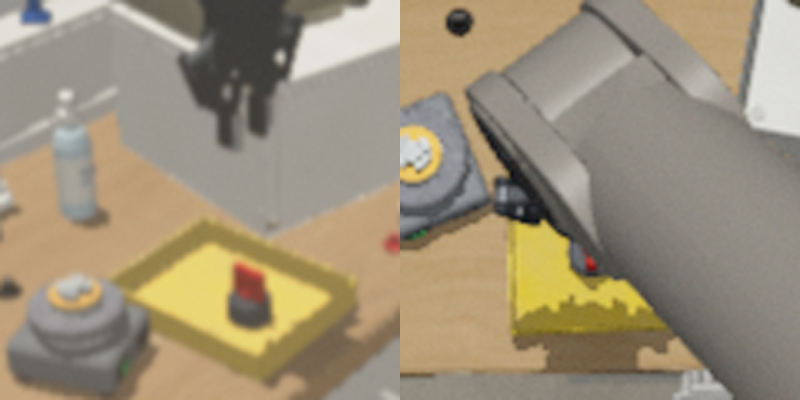

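The nut stands upright in the tray at (248,295) in the crop, the gripper is clear of it, and the tray and bystanders haven't moved. I'm handing it in.

```bash
python3 -c "
from bench import r
print(r.hand_in())"
```

```text
the job is handed in; nothing more can be done
None
```

The red-winged nut came free after about 26° clockwise and now stands upright in the yellow tray; the job is handed in at about 17.5 s on the robot's clock, but no verdict came back.

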